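Set the wind-up kitchen timer to 20 minutes

ROBOT

A 6-joint arm with a two-finger parallel gripper is mounted at the origin on a cart in front of the work surface, level with it; the furniture and walls round the work are solid. World frame = base frame: x ahead of the robot, y to its left, z up, the work surface at z = 0. Lengths are in m, angles in rad, forces in N, time in s.
With the tool pointing down it reaches from about 0.375 to 0.825 m from the base axis. Payload 5.5 kg.
Tool frame: the origin (TCP) lies at the very end of the fingers, on their centre line; the grasp point (between the pads) lies 19 mm behind it (pinch_z is the distance from the TCP to the grasp point, in m); z points along the fingers, y is the line along which they close (so a half turn about z gives the same grasp; the last joint's range is limited). The gripper opens to 85 mm and grips with 20 to 120 N. Pads are 22 mm wide; open, the fingers measure 114 mm over their backs; the gripper's body (76 mm by 85 mm) begins 54 mm behind the grasp point. The pads swing forward as they close: fully open they stand 13 mm farther back than shut.
Start: joints at [-1.212, 0.314, -0.047, 1.21, 0, 1.571], TCP at [0.211, -0.562, 0.231] pointing down, gripper open.
Joint ranges: [-2.67, 2.67], [-0.69, 1.73], [-1.03, 1.25], [-2.08, 2.16], [-1.42, 1.45], [-3.14, 3.14]. Speed limits (rad/s): [2.39, 2.39, 3.01, 3.14, 3.14, 3.14].

INTERFACE

Orientations are given as a unit quaternion [x, y, z, w].
In Python, from rig import get_state, get_image, camera_params, finish_job, pinch_z gives the robot as it stands.
- The arm moves only by the tool step_arm, never from a script. Its argument "commands" is a list of rows, each a list of 3 entries, a list of its own where there are three numbers: the finger opening in cm, from 0 to 8.54, then the shift along the tool's x, y, z in cm, then the turn, a rotation vector about the tool's x, y, z in degrees. In form: [[fingers, [tx, ty, tz], [ax, ay, az]], ...]. A call has 1 to 5 rows; each row shifts and turns the commanded pose from where the row before left it, along the tool's axes as they then stand; what a row does not reach is not made up. A row lasts 1/12 s, in which the tool goes at most 41.7 mm and 7.16 degrees, less where a joint would pass 70% of its speed; a pose out of reach is approached as far as the arm can. A call is refused whole if a number of a shift passes 4.17 or a number of a turn 7.16, either way. A call with a gripper value outside its range is refused whole. The fingers move at their own pace and stop on an object; "force" is the grip in N (left out, the last holds). Time passes only in rows, so rows that do not move let the fingers close. It gives the time, the measured TCP pose, the force, the opening and the grip force at its end, in the units of the state.
- get_state(): the state, without advancing time (a new reading comes with each control period).
- get_image(name): name is "scene" or "top" or "wrist"; returns the picture (480x640x3 uint8, red, green, blue); there is no depth.
- camera_params(name): a dict with "vertical_fov" (degrees; the focal length in pixels is half the picture's height over the tangent of half this angle, whatever the lens; pixels are square), "cx", "cy" (the principal point, pixels), "D" ([k1, k2, p1, p2, k3] as OpenCV has them; the pictures are not rectified), "R" (3x3) and "t" (3): a world point X has camera coordinates R X + t. Camera axes: x right, y down, z forward; pixel columns grow to the right and rows downward; lengths in m; the calibration is good to about 2 mm. A picture is of the moment at which its call begins: read the wrist's pose just before it. camera_params takes no time and is no camera call; for the wrist camera it gives the pose at the moment of the call.
- finish_job(): hands the job in; it is judged then, once.
The state is a dict: "t": time; "qpos": joint angles; "qd": joint speeds; "effort": joint torques, N m; "eef_pos": TCP position; "eef_rot": TCP orientation; "ft_force": force on the tool from outside, world axes, zero at the start; "ft_torque": the same for the moment, N m; "grip_width": finger opening in m; "grasp_force": force on a finger pad.
Only numpy, scipy, OpenCV 4.12 (cv2) and the standard library are available. Lean on these libraries where they do the work, as an engineer would, in place of code of your own. Each camera call takes 0.05 s, during which the arm holds its last target. There are 200 camera calls.

TASK

Set the wind-up kitchen timer to 20 minutes by turning its blue-green cap. The spring is stiff and the timer light, so press down on it while you turn: its white base must stay where it stands and not spin round or slide. Leave the timer standing there and do not disturb the mug, the onion or the tin.

Things in the scene. Friction and masses are not known exactly. Their poses are not given: they have to be found in the camera images.
- timer: the wind-up kitchen timer, loose, about 0.14 kg: a round white base (63 mm across, 24 mm high) under a round blue-green cap (58 mm across). Origin: centre of the underside, on the cap's axis, z up; the base's own -x points to its zero mark (red lug). Minute figures run round the base counterclockwise seen from above, 6 degrees a minute. Unpressed, the base spins before the cap turns on it
- timer_top (a point): centre of the cap's flat top, on its axis, 46.6 mm above the worktop; the cap's side reaches down to 25 mm (fingers lower than that clamp the base and turn it too). A steady push straight down of 12 to 20 N holds the base still; two fingertips about 30 mm apart on the flat top, pressing so, turn the cap by friction alone
- timer_cap (a joint): angle of the cap on the base, rad: 0 when the white pointer line on the cap's top stands over the red lug (0 minutes), growing counterclockwise seen from above, 0.1047 rad a minute, so 20 minutes is 2.094. Starts between 0 and 1.2; can be turned either way between 0 and 5.24 against a stiff friction of about 0.06 N m; stays where it is left
- timer_zero (a point): middle of the outer face of the small red lug (10 mm wide, 12 mm high, standing 6 mm out) on the base at its zero mark; 37.5 mm from the axis, 7 mm above the worktop
- worktop_back: the marble-patterned kitchen worktop on which all stands, fixed, its top at z = 0
- mug: a white spotted mug, 82 mm across, 117 mm with its handle, 91 mm high, loose, near the timer; origin at the centre of its underside
- onion: a red onion, about 82 mm across and 82 mm high, loose, near the timer; origin at the centre of its underside
- tin: a short green tin with a gold lid, 75 mm across, 58 mm high, loose, near the timer; origin at the centre of its underside
Mind the look-alikes: they are no part of the job. Leave any purple or turquoise look-alike of the timer alone.

How it is judged:
On the way:
1. the timer is pressed down on the worktop (with over 3.5 N, its own weight included) while its cap is being turned on (contact force between timer and worktop_back above 3.5 N and velocity of joint timer_cap above 0.02 rad/s), for 0.05 s.
At the end, for the whole second after the job is handed in: The cap stands still at 20 minutes, within 0.2 rad (about 2 minutes); the timer stands upright and at rest where it was, its centre and its red lug each within 15 mm of their starting places; the mug, the onion and the tin are within 20 mm of theirs (value of joint timer_cap between 1.894 and 2.294 rad and velocity of joint timer_cap between -0.05 and 0.05 rad/s and distance of each of timer, timer_zero from where it was at the start of the episode below 0.015 m and angle between timer's own z axis and vertical below 0.1 rad and linear speed of timer below 0.02 m/s and distance of each of mug, onion, tin from where it was at the start of the episode below 0.02 m); the robot touches nothing.
It fails at once if the timer's base slides or spins: its centre or its red lug gets more than 15 mm from where it started (distance of any of timer, timer_zero from where it was at the start of the episode above 0.015 m).
It fails at once if the mug, the onion or the tin is moved by more than 20 mm (distance of any of mug, onion, tin from where it was at the start of the episode above 0.02 m).
It also fails if it takes over 48 s, if anything falls off the work surface, if the arm or the gripper's body presses on something with over 40 N, if the wrist force passes 120 N, or if a joint passes its speed limit or range.

## Working session

There is one attempt and no reset: what is moved stays moved. The work goes in short steps, Python scripts to look and compute and a tool call to move; the robot and the scene stay as the last step left them, time stands still between calls to the robot, and variables do not carry over. Pictures are saved under pics/ and viewed, at most 10 in all, crops included, and the job is handed in when it is done.

Besides the shell and the picture viewer there is one more tool, called after "Emit:" as name(argument=value, ...) on one line, values as JSON. step_arm: Moves the arm, as the interface text tells. Its arguments: {"type":"object","properties":{"commands":{"type":"array","items":{"type":"array"}},"force":{"type":"number"}},"required":["commands"]}

```bash
mkdir -p pics; ls
python3 - <<'E'
from rig import *
import cv2
s=get_state();print({k:s[k] for k in('t','qpos','eef_pos','eef_rot','ft_force','grip_width')},pinch_z)
for n in('scene','top'):
    cv2.imwrite(f'pics/{n}0.png',get_image(n)[:,:,::-1])
    print(n,camera_params(n))
E
```

```text
pics
{'t': 0.0, 'qpos': array([-1.21200176e+00,  3.14218960e-01, -4.81125051e-02,  1.21025295e+00,
       -1.93190357e-05,  1.57079034e+00]), 'eef_pos': array([ 0.21046306, -0.56121224,  0.2304242 ]), 'eef_rot': array([ 9.83950489e-01,  1.78439444e-01, -1.69031661e-04, -8.77970885e-04]), 'ft_force': array([-0.16598052, -0.53275417,  0.3853671 ]), 'grip_width': 0.08559702346585098} 0.0187
scene {'vertical_fov': 44.51897336887079, 'cx': 309.9998544516166, 'cy': 234.08013343495605, 'D': array([-0.01221499,  0.        ,  0.        ,  0.        ,  0.        ]), 'R': array([[ 9.99622860e-01, -2.74491162e-02, -8.27212824e-04],
       [-1.19515715e-02, -4.07728911e-01, -9.13024805e-01],
       [ 2.47244454e-02,  9.12690353e-01, -4.07903200e-01]]), 't': array([-0.539214  ,  0.01604776,  1.42082709])}
top {'vertical_fov': 55.925103259292094, 'cx': 318.3424117612865, 'cy': 244.42930203940256, 'D': array([-0.10452396,  0.        ,  0.        ,  0.        ,  0.        ]), 'R': array([[ 0.01191   , -0.9998411 ,  0.01326385],
       [-0.98688679, -0.01388906, -0.16081532],
       [ 0.16097399, -0.01117461, -0.98689539]]), 't': array([-0.06188351,  0.54478691,  1.06023844])}
```

View pics/top0.png

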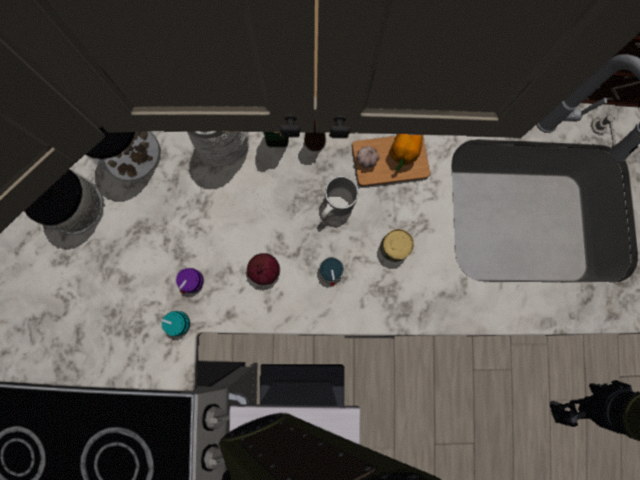

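View pics/scene0.png

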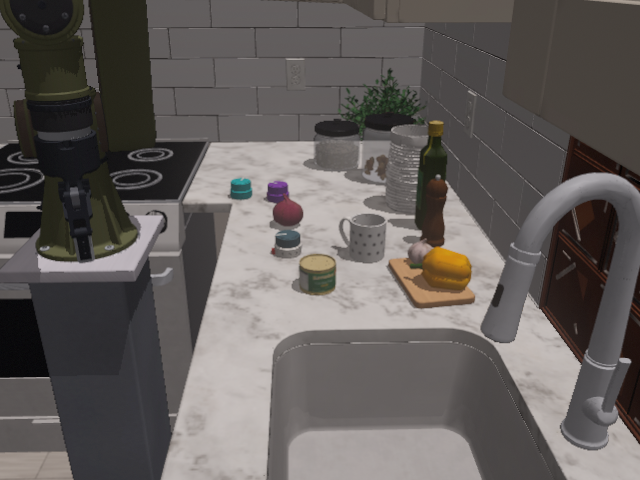

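The top view shows three timer-like things: purple (190,281), bright turquoise (175,323) and dark blue-green with a white base and red lug (331,269). The last one fits, because it stands among the onion (263,269), mug (340,197) and tin (397,246). I'll confirm it in an enlarged crop and measure it.

```bash
cat > h.py <<'E'
import numpy as np,cv2
from rig import *
def K(p):
    f=240/np.tan(np.radians(p['vertical_fov']/2)); return np.array([[f,0,p['cx']],[0,f,p['cy']],[0,0,1.]])
def back(p,uv,z):
    u=cv2.undistortPoints(np.array([[uv]],float),K(p),p['D'])[0,0]
    c=-p['R'].T@p['t']; d=p['R'].T@np.r_[u,1]; return c+d*(z-c[2])/d[2]
def proj(p,X):
    return cv2.projectPoints(np.array(X,float).reshape(-1,3),cv2.Rodrigues(p['R'])[0],p['t'],K(p),p['D'])[0][:,0]
E
python3 - <<'E'
from h import *
a=cv2.imread('pics/top0.png');b=cv2.imread('pics/scene0.png')
A=cv2.resize(a[245:295,306:356],None,fx=8,fy=8,interpolation=cv2.INTER_CUBIC)
B=cv2.resize(b[220:270,263:313],None,fx=8,fy=8,interpolation=cv2.INTER_CUBIC)
cv2.imwrite('pics/c0.png',np.clip(np.hstack([A,B])*1.5,0,255).astype('uint8'))
p=camera_params('top')
for n,uv,z in[('timer',(331,268),.0466),('onion',(263,269),.041),('mug',(340,197),.07),('tin',(397,243),.058)]:print(n,back(p,uv,z).round(3))
E
```

```text
timer [ 0.488 -0.086  0.047]
onion [0.484 0.079 0.041]
mug [ 0.659 -0.106  0.07 ]
tin [ 0.55  -0.246  0.058]
```

View pics/c0.png

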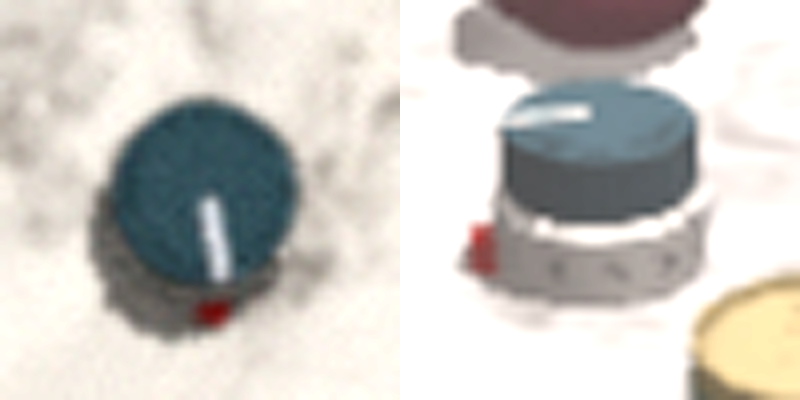

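The crop confirms it: a blue-green cap with a white pointer line, and a white base with a red lug just below it (top crop, 214,312). The timer centre is at about (0.488, -0.086), within reach. I'll move above it and measure with the wrist camera.

Emit:
step_arm(commands=[[2.0,[2.8,-2.3,0],[0,0,0]],[2.0,[2.8,-2.3,0],[0,0,0]],[2.0,[2.8,-2.3,0],[0,0,0]],[2.0,[2.8,-2.3,0],[0,0,0]],[2.0,[2.8,-2.3,0],[0,0,0]]])

```text
t: 0.52
eef_pos: [0.3016, -0.4032, 0.2308]
eef_rot: [0.984, 0.178, -0.0, -0.0]
ft_force: [0.5, -0.2, -0.7]
grip_width: 0.0251
grasp_force: 0.0
```

Emit:
step_arm(commands=[[2.0,[2.8,-2.3,0],[0,0,0]],[2.0,[2.8,-2.3,0],[0,0,0]],[2.0,[2.8,-2.3,0],[0,0,0]],[2.0,[2.8,-2.3,0],[0,0,0]],[2.0,[2.8,-2.3,0],[0,0,0]]])

```text
t: 0.93
eef_pos: [0.3924, -0.2463, 0.2311]
eef_rot: [0.984, 0.178, -0.0, -0.0]
ft_force: [0.1, -0.4, 0.3]
grip_width: 0.0199
grasp_force: 0.0
```

Emit:
step_arm(commands=[[2.0,[2.8,-2.3,0],[0,0,0]],[2.0,[2.8,-2.3,0],[0,0,0]],[2.0,[2.8,-2.3,0],[0,0,0]],[2.0,[2.8,-2.3,0],[0,0,0]],[2.0,[0,0,0],[0,0,0]]])

```text
t: 1.35
eef_pos: [0.467, -0.1179, 0.2311]
eef_rot: [0.983, 0.181, 0.001, -0.001]
ft_force: [-0.7, 0.4, 0.0]
grip_width: 0.0199
grasp_force: 0.0
```

Run:
```python
from h import *
p=camera_params('wrist');im=get_image('wrist')
cv2.imwrite('pics/w0.png',im[:,:,::-1]);s=get_state();np.savez('w0.npz',**p)
print(s['t'],s['qpos'].round(3),s['eef_pos'],s['eef_rot'],s['ft_force'],s['grip_width'])
print(proj(p,[[.488,-.086,.0466],s['eef_pos']]), (-p['R'].T@p['t']))
p=camera_params('top')
c=back(p,(306+205/8-.44,245+190/8-.44),.0466);l=back(p,(306+214/8-.44,245+312/8-.44),.010);a=back(p,(306+208/8-.44,245+200/8-.44),.0466);b=back(p,(306+221/8-.44,245+280/8-.44),.0466)
print(c,l,a,b)
```

```text
1.4 [-0.253  0.09  -0.324  1.157  0.     2.525] [ 0.46562846 -0.12004857  0.23093059] [ 9.83468718e-01  1.81077795e-01 -1.30547650e-04 -3.08847727e-04] [ 0.26066384 -0.35145891 -0.22026271] 0.02016556639136174
[[293.22998366 168.13006646]
 [322.66671386 310.63963883]] [ 0.54013984 -0.09028543  0.37321201]
[ 0.48709185 -0.08655659  0.0466    ] [ 0.45298337 -0.09113742  0.01      ] [ 0.48406443 -0.0874875   0.0466    ] [ 0.4598852  -0.09159257  0.0466    ]
```

View pics/w0.png

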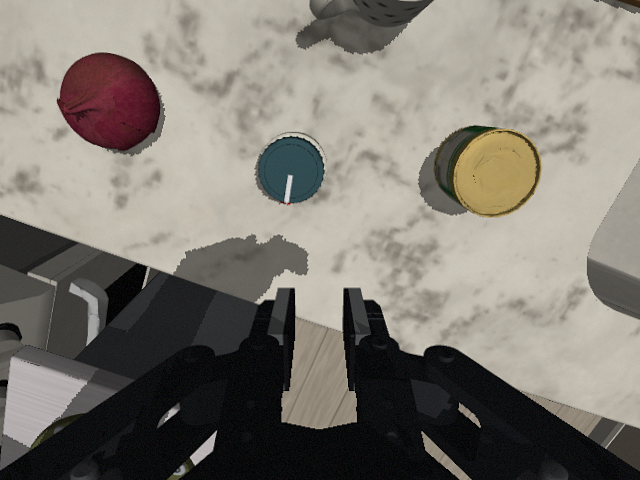

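The wrist view shows the cap at about (291,170), the pointer running from (290,176) to (286,203), and the red lug just under its end at (287,204). Next I'll segment these for precise values.

Run:
```python
from h import *
p=dict(np.load('w0.npz'));im=cv2.imread('pics/w0.png')
x0,y0=245,120;c=im[y0:220,x0:340].astype(int);B,G,R=c[...,0],c[...,1],c[...,2]
cap=((G-R>12)&(B-R>12)).astype('uint8');red=(R-G>40)
n,lab,st,ce=cv2.connectedComponentsWithStats(cap);i=1+st[1:,4].argmax();m=(lab==i).astype('uint8')
h=cv2.convexHull(np.argwhere(m)[:,::-1].astype(np.int32));print('cap',st[i],cv2.fitEllipse(h))
hull=cv2.fillConvexPoly(np.zeros_like(m),h,1);w=(hull>0)&(R>110)
print('white n',w.sum(),'red',red.sum(),np.argwhere(red).mean(0)[::-1]+[x0,y0])
P=np.array([back(p,(u+x0,v+y0),.0466)for v,u in np.argwhere(w)]);mu=P.mean(0);d=np.linalg.svd(P-mu)[2][0];d*=-np.sign(d[0])
print('ptr mean',mu,'dir deg',np.degrees(np.arctan2(d[1],d[0])))
H=np.array([back(p,(q[0,0]+x0,q[0,1]+y0),.0466)[:2] for q in h])
(cc,r)=cv2.minEnclosingCircle((H*1000).astype(np.float32));print('cap circle mm',cc,r)
print('lug',back(p,np.argwhere(red).mean(0)[::-1]+[x0,y0],.012))
cv2.imwrite('pics/w0c.png',cv2.resize(im[y0:220,x0:340],None,fx=6,fy=6,interpolation=cv2.INTER_CUBIC))
```

```text
cap [  14   17   65   66 3184] ((46.01388168334961, 49.55152893066406), (64.95404052734375, 65.50292205810547), 171.56765747070312)
white n 149 red 12 [286.08333333 203.        ]
ptr mean [ 0.47033498 -0.08841798  0.0466    ] dir deg 177.1828894163792
cap circle mm (485.6325378417969, -84.923095703125) 28.331148147583008
lug [ 0.44818237 -0.09044404  0.012     ]
```

View pics/w0c.png

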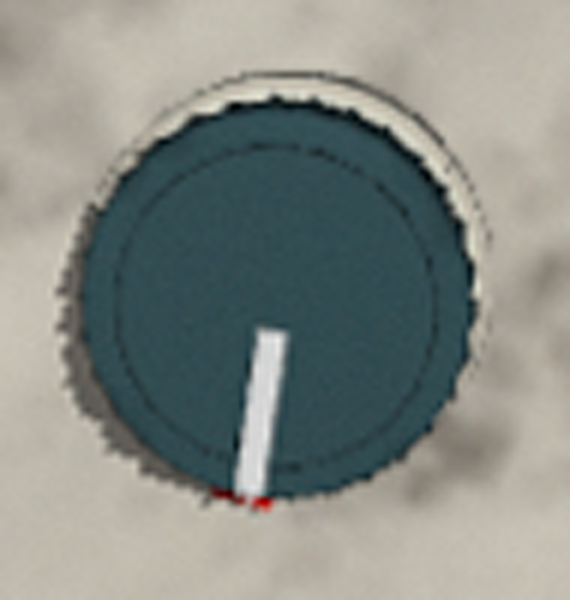

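Run:
```python
from h import *
p=dict(np.load('w0.npz'))
o=np.array([244.6,119.6])
c=back(p,o+np.array([278,299])/6,.0466);e=back(p,o+np.array([250,493])/6,.0466);a=back(p,o+np.array([272,330])/6,.0466)
l=back(p,o+np.array([241,498])/6,.012)
f=lambda v:np.degrees(np.arctan2(v[1],v[0]))%360
print(c,e,l,'ptr',f(e-c),f(e-a),'lug',f(l-c))
s=get_state();g=c-s['eef_pos'];x,y,z,w=s['eef_rot']
from scipy.spatial.transform import Rotation as Ro
print(s['eef_pos'],'shift cm',100*Ro.from_quat(s['eef_rot']).as_matrix().T@g)
```

```text
[ 0.48625443 -0.08453799  0.0466    ] [ 0.4580953  -0.09021146  0.0466    ] [ 0.44810336 -0.08911595  0.012     ] ptr 191.39138513360703 191.89859219742252 lug 186.84252934520615
[ 0.46562846 -0.12004857  0.23093059] shift cm [ 3.19478251 -2.57148345 18.43428336]
```

Emit:
step_arm(commands=[[2.0,[1.6,-1.25,2.0],[0,0,0]],[2.0,[1.6,-1.25,3.0],[0,0,0]],[2.0,[0,0,3.5],[0,0,0]],[2.0,[0,0,3.5],[0,0,0]],[2.0,[0,0,2.5],[0,0,0]]])

```text
t: 1.82
eef_pos: [0.4839, -0.0884, 0.0835]
eef_rot: [0.984, 0.178, -0.001, -0.0]
ft_force: [-0.5, -0.5, 0.9]
grip_width: 0.0199
grasp_force: 0.0
```

Emit:
step_arm(commands=[[2.0,[0,0,1.0],[0,0,0]],[2.0,[0,0,1.0],[0,0,0]],[2.0,[0,0,0],[0,0,0]],[2.0,[0,0,0],[0,0,0]]])

```text
t: 2.15
eef_pos: [0.4863, -0.0886, 0.0671]
eef_rot: [0.984, 0.178, 0.0, 0.0]
ft_force: [0.7, -0.6, 0.6]
grip_width: 0.0201
grasp_force: 0.0
```

Emit:
step_arm(commands=[[2.0,[0.1,-0.3,0.6],[0,0,0]],[2.0,[0,0,0.6],[0,0,0]],[2.0,[0,0,0.3],[0,0,0]],[2.0,[0,0,0.1],[0,0,0]],[2.0,[0,0,0],[0,0,0]]])

```text
t: 2.57
eef_pos: [0.4856, -0.0848, 0.0502]
eef_rot: [0.984, 0.179, -0.0, -0.0]
ft_force: [-1.2, -0.3, 0.4]
grip_width: 0.0199
grasp_force: 0.0
```

Run:
```python
from h import *
im=get_image('wrist');p=camera_params('wrist');s=get_state();print(s['eef_pos'],s['ft_force'])
print(proj(p,[[.4865,-.0853,.0466],s['eef_pos']]))
cv2.imwrite('pics/w1.png',cv2.resize(im[220:400,200:440,::-1],None,fx=3,fy=3))
```

```text
[ 0.48573654 -0.08478633  0.0503422 ] [-0.1394549   0.36084287  0.73107945]
[[320.70356751 300.94837354]
 [318.95284376 306.3617749 ]]
```

View pics/w1.png

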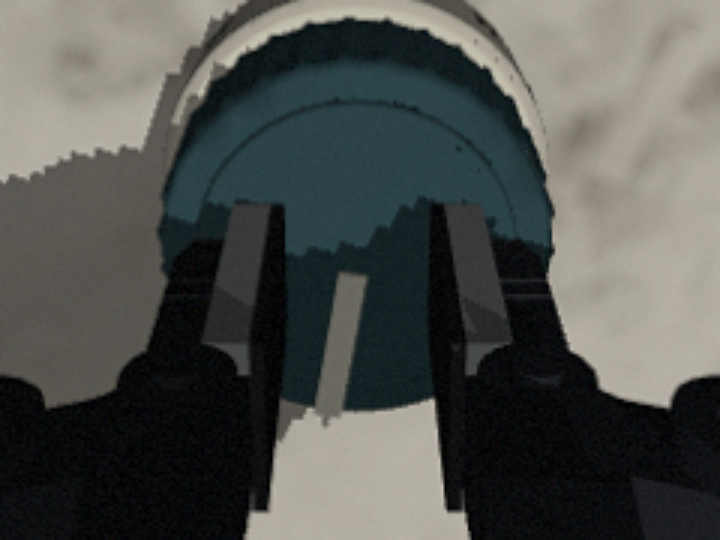

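The tips straddle the cap axis, centred to within about 2 mm. Next I'll press down gently.

Emit:
step_arm(commands=[[2.0,[0.1,0,0.2],[0,0,0]],[2.0,[0,0,0.1],[0,0,0]],[2.0,[0,0,0],[0,0,0]]])

```text
t: 2.87
eef_pos: [0.4867, -0.0845, 0.0472]
eef_rot: [0.984, 0.178, -0.0, -0.0]
ft_force: [0.1, 0.9, 0.0]
grip_width: 0.02
grasp_force: 0.0
```

Emit:
step_arm(commands=[[2.0,[0,0,0.1],[0,0,0]],[2.0,[0,0,0],[0,0,0]]])

```text
t: 3.03
eef_pos: [0.4868, -0.0845, 0.0467]
eef_rot: [0.984, 0.178, 0.0, 0.0]
ft_force: [-0.9, 1.2, 4.0]
grip_width: 0.02
grasp_force: 2.2
```

Emit:
step_arm(commands=[[2.0,[0,0,0.1],[0,0,0]],[2.0,[0,0,0],[0,0,0]]])

```text
t: 3.2
eef_pos: [0.4869, -0.0845, 0.0467]
eef_rot: [0.984, 0.178, 0.0, 0.0]
ft_force: [-5.1, -0.0, 13.9]
grip_width: 0.0197
grasp_force: 7.3
```

Emit:
step_arm(commands=[[2.0,[0,0,0.02],[0,0,-2]],[2.0,[0,0,0],[0,0,-3]],[2.0,[0,0,0],[0,0,-3]]])

```text
t: 3.45
eef_pos: [0.4869, -0.0844, 0.0466]
eef_rot: [0.969, 0.248, 0.0, -0.0]
ft_force: [-5.5, 0.7, 17.3]
grip_width: 0.0203
grasp_force: 8.4
```

Run:
```python
from rig import *
s=get_state();print(s['qpos'],s['ft_force'],s['ft_torque'],s['eef_pos'])
```

```text
[-1.71895823e-01  2.73996208e-01 -5.59084862e-01  7.36922800e-01
  4.34887786e-04  2.46884209e+00] [-5.46291208  0.66000234 17.31648936] [ 0.38997888  1.22553509 -0.05846479] [ 0.48687254 -0.08437947  0.04664316]
```

The yaw torque of 0.058 N m matches the cap's friction, so the cap is turning. I'll continue.

Emit:
step_arm(commands=[[2.0,[0,0,0],[0,0,-4]],[2.0,[0,0,0],[0,0,-4]],[2.0,[0,0,0],[0,0,-4]],[2.0,[0,0,0],[0,0,-4]],[2.0,[0,0,0],[0,0,-4]]])

```text
t: 3.87
eef_pos: [0.4867, -0.084, 0.0466]
eef_rot: [0.911, 0.413, 0.001, -0.0]
ft_force: [-4.8, 3.5, 17.6]
grip_width: 0.0202
grasp_force: 8.8
```

Run:
```python
from h import *
s=get_state();print(s['qpos'],s['ft_force'],s['ft_torque'],s['eef_pos'])
im=get_image('wrist')
cv2.imwrite('pics/w2.png',cv2.resize(im[220:400,200:440,::-1],None,fx=3,fy=3))
```

```text
[-1.71726098e-01  2.73921530e-01 -5.59188794e-01  7.37202714e-01
  1.09671028e-03  2.11896910e+00] [-4.76696995  3.52193583 17.59243116] [ 0.64520758  1.32311117 -0.04633779] [ 0.48673813 -0.08404877  0.04664345]
```

View pics/w2.png

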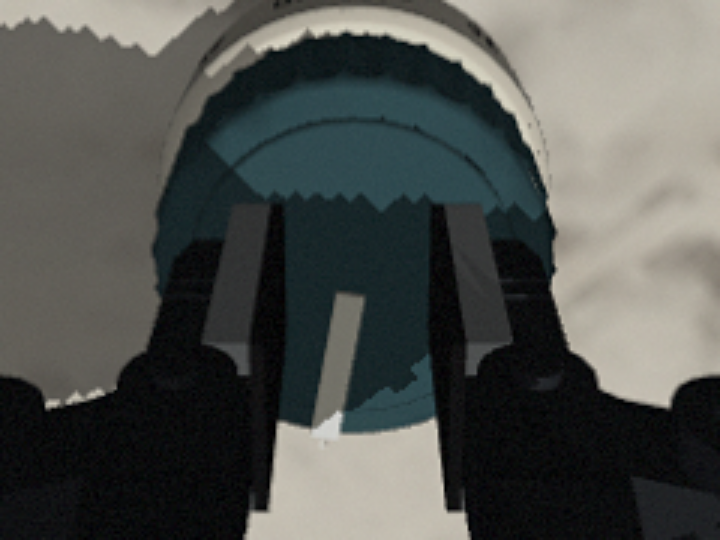

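The pointer stays fixed relative to the fingers, from (350,293) to (327,437), so the cap follows the tool without slip. I'll continue.

Emit:
step_arm(commands=[[2.0,[0,0,0],[0,0,-4]],[2.0,[0,0,0],[0,0,-4]],[2.0,[0,0,0],[0,0,-4]],[2.0,[0,0,0],[0,0,-4]],[2.0,[0,0,0],[0,0,-4]]])

```text
t: 4.33
eef_pos: [0.4864, -0.0837, 0.0466]
eef_rot: [0.825, 0.565, 0.001, -0.001]
ft_force: [-6.3, 3.2, 18.5]
grip_width: 0.0201
grasp_force: 9.4
```

Emit:
step_arm(commands=[[2.0,[0,0,0],[0,0,-4]],[2.0,[0,0,0],[0,0,-4]],[2.0,[0,0,0],[0,0,-4]],[2.0,[0,0,0],[0,0,-4]],[2.0,[0,0,0],[0,0,-4]]])

```text
t: 4.75
eef_pos: [0.4861, -0.0836, 0.0466]
eef_rot: [0.715, 0.699, 0.001, -0.001]
ft_force: [-7.9, 3.8, 20.9]
grip_width: 0.0201
grasp_force: 10.0
```

Emit:
step_arm(commands=[[2.0,[0,-0.03,-0.03],[0,0,-4]],[2.0,[0,0,0],[0,0,-4]],[2.0,[0,0,0],[0,0,-4]],[2.0,[0,0,0],[0,0,-4]],[2.0,[0,0,0],[0,0,-4]]])

```text
t: 5.17
eef_pos: [0.4857, -0.0835, 0.0466]
eef_rot: [0.582, 0.813, 0.001, -0.001]
ft_force: [-6.8, 4.0, 17.3]
grip_width: 0.0203
grasp_force: 8.7
```

Emit:
step_arm(commands=[[2.0,[0,0,0],[0,0,-4]],[2.0,[0,0,0],[0,0,-4]],[2.0,[0,0,0],[0,0,-4]],[2.0,[0,0,0],[0,0,-4]],[2.0,[0,0,0],[0,0,-4]]])

```text
t: 5.58
eef_pos: [0.4854, -0.0836, 0.0466]
eef_rot: [0.432, 0.902, 0.001, -0.001]
ft_force: [-8.7, 3.3, 19.3]
grip_width: 0.0203
grasp_force: 9.3
```

Run:
```python
from h import *
s=get_state();print(s['t'],s['qpos'],s['ft_force'],s['ft_torque'],s['eef_pos'],np.degrees(2*np.arctan2(s['eef_rot'][1],s['eef_rot'][0])))
im=get_image('wrist')
cv2.imwrite('pics/w3.png',cv2.resize(im[220:400,200:440,::-1],None,fx=3,fy=3))
```

```text
5.5833 [-0.17164111  0.27308255 -0.56039069  0.73871596  0.00154813  0.7225765 ] [-8.69191147  3.26951315 19.25260773] [ 0.81326946  1.73364834 -0.02284024] [ 0.48539997 -0.0836226   0.04663427] 128.7650432413093
```

View pics/w3.png

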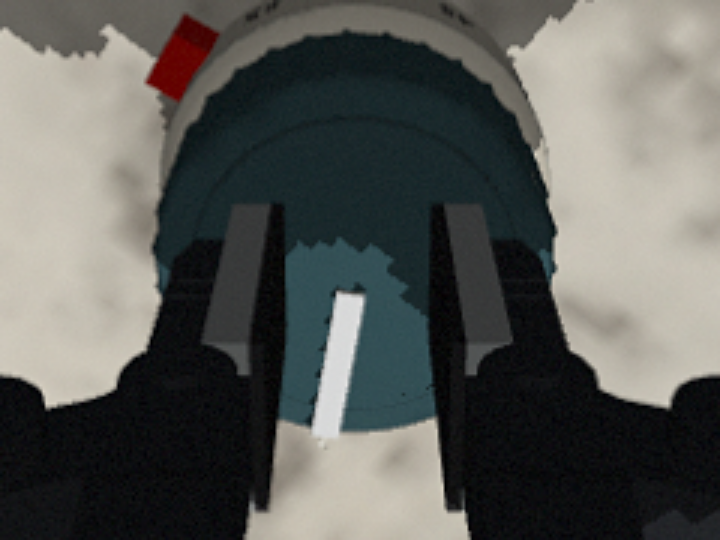

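The pointer, from (350,293) to (325,437), is still fixed to the fingers, and the red lug is now visible at (183,57). I'll measure the angle from this view.

Run:
```python
from h import *
p=camera_params('wrist')
g=lambda u,v,z:back(p,(200+u/3-.33,220+v/3-.33),z)
f=lambda v:np.degrees(np.arctan2(v[1],v[0]))%360
a,e=g(350,293,.0466),g(325,437,.0466)
l=g(165,92,.004);l2=g(198,27,.013)
lt=g(182,75,.001+.006)
print('ptr',f(e-a),a,e)
for c in (np.array([.4865,-.085,0]),np.array([.486,-.084,0])):print(f(e-c),'lug outer mid',lt,f(lt-c),np.hypot(*(lt-c)[:2]))
d=(a-e)[:2]/np.hypot(*(a-e)[:2]);print('axis from line', e[:2]+d*.0285)
```

```text
ptr 300.08272345861917 [ 0.48676803 -0.0880671   0.0466    ] [ 0.49903128 -0.10923703  0.0466    ]
297.34033191274784 lug outer mid [ 0.45290125 -0.0915993   0.007     ] 191.1122979734612 0.03424071881268885
297.3098151198899 lug outer mid [ 0.45290125 -0.0915993   0.007     ] 192.93071491280688 0.03395992754639421
axis from line [ 0.48474566 -0.0845759 ]
```

The cap is at about 110 ± 3° relative to the lug. I'll turn it 9° more, then lift straight up.

Emit:
step_arm(commands=[[2.0,[0,0,0],[0,0,-3]],[2.0,[0,0,0],[0,0,-3]],[2.0,[0,0,0],[0,0,-3]],[2.0,[0,0,0],[0,0,0]]])

```text
t: 5.97
eef_pos: [0.4852, -0.0837, 0.0466]
eef_rot: [0.361, 0.933, 0.0, -0.001]
ft_force: [-8.0, 3.9, 18.0]
grip_width: 0.0199
grasp_force: 9.4
```

Emit:
step_arm(commands=[[2.0,[0,0,-0.1],[0,0,0]],[2.0,[0,0,-0.1],[0,0,0]],[2.0,[0,0,-0.3],[0,0,0]],[2.0,[0,0,-1.5],[0,0,0]],[2.0,[0,0,-3],[0,0,0]]])

```text
t: 6.38
eef_pos: [0.4836, -0.084, 0.093]
eef_rot: [0.362, 0.932, -0.001, -0.003]
ft_force: [0.2, 1.0, 0.2]
grip_width: 0.0198
grasp_force: 0.0
```

Emit:
step_arm(commands=[[2.0,[0,0,-3],[0,0,0]],[2.0,[-3,0,-3],[0,0,0]],[2.0,[-3,0,-3],[0,0,0]],[2.0,[-2,0,-1],[0,0,0]],[2.0,[0,0,0],[0,0,0]]])

```text
t: 6.8
eef_pos: [0.5496, -0.1407, 0.198]
eef_rot: [0.363, 0.932, 0.0, 0.004]
ft_force: [-0.0, -0.0, -0.3]
grip_width: 0.0197
grasp_force: 0.0
```

Emit:
step_arm(commands=[[2.0,[0,0,0],[0,0,0]],[2.0,[0,0,0],[0,0,0]]])

```text
t: 6.97
eef_pos: [0.5435, -0.1374, 0.1933]
eef_rot: [0.362, 0.932, -0.0, -0.001]
ft_force: [0.5, -0.5, -0.4]
grip_width: 0.0202
grasp_force: 0.0
```

Run:
```python
from h import *
p=camera_params('wrist');im=get_image('wrist');np.savez('w4.npz',**p)
q=proj(p,[[.4865,-.085,.0466]])[0];print(q)
t=get_image('top');cv2.imwrite('pics/top4.png',t[:,:,::-1])
x,y=int(q[0])-50,int(q[1])-50;print(x,y);x=max(x,0);y=max(y,0)
A=cv2.resize(im[y:y+100,x:x+100,::-1],(400,400),interpolation=cv2.INTER_CUBIC)
B=cv2.resize(t[245:295,306:356,::-1],(400,400),interpolation=cv2.INTER_CUBIC)
cv2.imwrite('pics/w4.png',np.hstack([A,B]))
s=get_state();print(s['t'],s['eef_pos'],s['ft_force'])
```

```text
[320.07244916 113.35882192]
270 63
7.0667 [ 0.54303557 -0.13695458  0.19299578] [-0.22501515 -0.67731572  0.93579488]
```

View pics/w4.png

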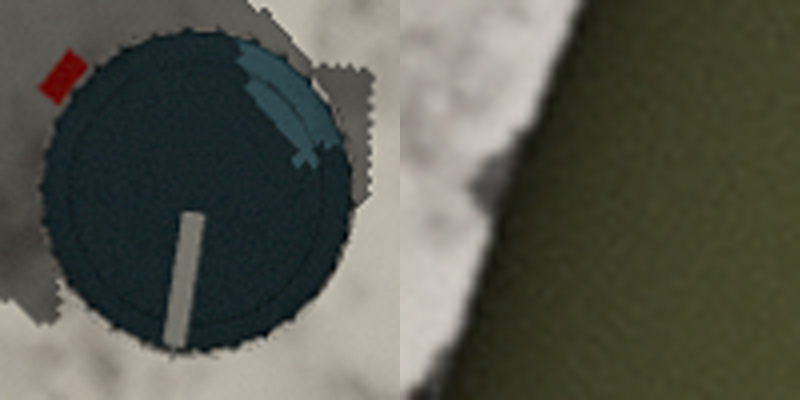

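Left half: pointer from (193,212) to (174,346), red lug at (63,77), cap circle centred at about (197,191). The right half shows the arm blocking the top camera. I'll compute the angle and base position from the wrist view.

Run:
```python
from h import *
p=dict(np.load('w4.npz'));g=lambda u,v,z:back(p,(270+u/4-.37,63+v/4-.37),z)
f=lambda v:np.degrees(np.arctan2(v[1],v[0]))%360
a,e,c=g(193,212,.0466),g(174,346,.0466),g(197,191,.0466);l=g(63,77,.013)
print('ptr',f(e-a),f(e-c),'lug',l,f(l-c),'c',c,'theta',f(e-a)-f(l-c),f(e-c)-f(l-c),np.hypot(*(l-c)[:2]))
```

```text
ptr 309.046860336242 308.67386826229705 lug [ 0.4502725  -0.08906796  0.013     ] 188.06492474036978 c [ 0.48438547 -0.08423427  0.0466    ] theta 120.98193559587222 120.60894352192727 0.03445372911951974
```

The cap is at 121°, about 20.1 minutes. The lug radius and position are as expected, and the base has moved less than 3 mm. Nothing else was touched, so I'm handing in.

```bash
python3 -c "
from rig import *
print(finish_job())"
```

```text
the job is handed in; nothing more can be done
None
```

I turned the timer's cap to about 121° (roughly 20 minutes) and handed the job in; by the wrist camera its base moved less than 3 mm, and the arm went nowhere near the mug, onion or tin.

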